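# Set out the doming punches in working order

## Task

Set the four hardwood doming punches out in working order in the cork-lined pockets of the punch rack: the thickest in the pocket next to the dapping block (the wooden block with round hollows), then each thinner one in turn, with the thinnest in the pocket farthest from it. Stand each punch upright, head up, flat on the floor in the middle of its pocket, and leave the dish of brass blanks where it is.

Things in the scene. Friction and masses are not known exactly. Their poses are not given: they have to be found in the camera images.
- punch_p_mid (a point): the thickest doming punch: a plain turned dark-hardwood cylinder standing upright on its flat foot, with a hemispherical head on top; diameter 42 mm, overall height 74 mm, weight about 92 g. The point is its centre, half-way up, 37 mm above its foot; z points to the head. The straight part reaches 53 mm above the foot and may be gripped across any diameter.
- punch_q_mid (a point): the second thickest doming punch: a plain turned dark-hardwood cylinder standing upright on its flat foot, with a hemispherical head on top; diameter 34 mm, overall height 68 mm, weight about 56 g. The point is its centre, half-way up, 34 mm above its foot; z points to the head. The straight part reaches 51 mm above the foot and may be gripped across any diameter.
- punch_r_mid (a point): the second thinnest doming punch: a plain turned dark-hardwood cylinder standing upright on its flat foot, with a hemispherical head on top; diameter 26 mm, overall height 62 mm, weight about 30 g. The point is its centre, half-way up, 31 mm above its foot; z points to the head. The straight part reaches 49 mm above the foot and may be gripped across any diameter.
- punch_s_mid (a point): the thinnest doming punch: a plain turned dark-hardwood cylinder standing upright on its flat foot, with a hemispherical head on top; diameter 18 mm, overall height 56 mm, weight about 16 g. The point is its centre, half-way up, 28 mm above its foot; z points to the head. The straight part reaches 47 mm above the foot and may be gripped across any diameter.
- pocket_a_floor (a point): one of the four identical pockets of the punch rack, which stand in one straight row 75 mm apart (which name lies where along the row changes): a round recess, 58 mm across and 4 mm deep, lined with pale cork, in a flat wooden block 12 mm high. The point is the centre of the pocket's floor, 8 mm above the table; y runs along the row of pockets, x across it (the rack is 102 mm wide, its rim at most 16 mm above the table). The rack is fixed.
- pocket_b_floor (a point): one of the four identical pockets of the punch rack, which stand in one straight row 75 mm apart (which name lies where along the row changes): a round recess, 58 mm across and 4 mm deep, lined with pale cork, in a flat wooden block 12 mm high. The point is the centre of the pocket's floor, 8 mm above the table; y runs along the row of pockets, x across it (the rack is 102 mm wide, its rim at most 16 mm above the table). The rack is fixed.
- pocket_c_floor (a point): one of the four identical pockets of the punch rack, which stand in one straight row 75 mm apart (which name lies where along the row changes): a round recess, 58 mm across and 4 mm deep, lined with pale cork, in a flat wooden block 12 mm high. The point is the centre of the pocket's floor, 8 mm above the table; y runs along the row of pockets, x across it (the rack is 102 mm wide, its rim at most 16 mm above the table). The rack is fixed.
- pocket_d_floor (a point): one of the four identical pockets of the punch rack, which stand in one straight row 75 mm apart (which name lies where along the row changes): a round recess, 58 mm across and 4 mm deep, lined with pale cork, in a flat wooden block 12 mm high. The point is the centre of the pocket's floor, 8 mm above the table; y runs along the row of pockets, x across it (the rack is 102 mm wide, its rim at most 16 mm above the table). The rack is fixed.
- dapping_block: the dapping block: dark hardwood block 90 x 100 x 45 mm (high) with four round hollows of graded size in its top, fixed to the table just beyond one end of the rack, so that the four pockets lie about 145, 220, 295 and 370 mm from it; the origin is the centre of its underside. (A flat steel bench block stands at the rack's other end.)
- blank_dish: small round white dish, 70 mm across and 18 mm high, holding brass disc blanks, loose on the table among the punches; the origin is the centre of its underside.

How it is judged:
By the outcome, as a careful person would: the job done as asked, in the order asked, and still so for the second after the job is handed in, with the robot touching nothing.
It also fails if it takes over 109 s, if anything falls off the work surface, if the arm or the gripper's body presses on something with over 40 N, if the wrist force passes 120 N, or if a joint passes its speed limit or range.

## Robot

A 6-joint arm with a two-finger parallel gripper is mounted at the origin on the work surface. World frame = base frame: x ahead of the robot, y to its left, z up, the work surface at z = 0. Lengths are in m, angles in degrees, forces in N, time in s.
With the tool pointing down it reaches from about 0.35 to 0.875 m from the base axis. Payload 4.2 kg.
Tool frame: the origin (TCP) lies midway between the tips of the shut fingers; the grasp point (between the pads) lies r.pinch_z behind it (r.pinch_z is the distance from the TCP to the grasp point, in m); z points along the fingers, y is the direction in which the jaws open and shut (so a half turn about z gives the same grasp; the last joint's range is limited). The gripper opens to 87 mm and grips with 3 to 60 N. Pads are 19 mm wide; open, the fingers measure 117 mm over their backs; the gripper's body (75 mm by 190 mm) begins 51 mm behind the grasp point.
Start: joints at [-55.829, 22.042, 0.453, 0, -68.411, -14.817], TCP at [0.207, -0.59, 0.223] pointing down, gripper open.
Joint ranges: [-179.83, 179.83], [-69.29, 118.12], [-61.27, 80.66], [-181.25, 117.63], [-171.15, -9.14], [-177.46, 177.46]. Speed limits (degrees/s): [159.86, 159.86, 180, 180, 180, 180].

## Interface

Orientations are given as a 3x3 rotation matrix whose columns are the frame's x, y, z axes.
In Python, from station import r gives the robot as it stands. The module is installed in compiled form; this text tells all that it offers.
- The arm moves only by the tool play_rows, never from a script. Its argument "deltas" is a list of rows, each a list of 7 numbers: the shift along the tool's x, y, z in units of 25 mm (1.0 is 25 mm), then the turn, a rotation vector about the tool's x, y, z in units of 5 degrees (1.0 is 5 degrees), then the finger opening in mm, from 0 to 87. In form: [[tx, ty, tz, wx, wy, wz, fingers], ...]. A call has 1 to 12 rows; each row is the pose to reach, as a shift and turn from the pose commanded when the call began, along the tool's axes at that moment; what a row does not reach only later rows make up. A row lasts 1/10 s, in which the tool goes at most 50 mm and 8.59 degrees, less where a joint would pass 70% of its speed; a pose out of reach is approached as far as the arm can. A call with a gripper value outside its range is refused whole. The fingers move at their own pace and stop on an object; the grip force is fixed at half the most. Time passes only in rows, so rows that repeat a pose let the fingers close. It gives the time, the measured TCP pose, the force and the opening at its end, in the units of the state.
- r.sense(): the state, without advancing time (a new reading comes with each control period).
- r.capture(name): name is "side" or "top" or "wrist"; returns a dict with "pixels" (480x640x3 uint8, red, green, blue), "camera_matrix" (3x3 intrinsics, pixels), "R" (3x3) and "t" (3): a world point X has camera coordinates R X + t; the wrist camera has in their place "T_tool_cam" (4x4, takes a point from camera to tool coordinates, whose origin is the TCP and whose axes are the flange's). Camera axes: x right, y down, z forward; pixel columns grow to the right and rows downward; lengths in m; the calibration is good to about 2 mm. A picture is of the moment at which its call begins: read the wrist's pose just before it. There is no depth.
- r.finish_job(): hands the job in, once; it reports no verdict.
Trained networks look in the newest picture that a camera, given by its name, has taken for a name from the list of things; names that differ only in an ending like _2 or _b are one class to them, and where a whole thing is asked for, a point or a joint stands for the part that bears it (a point fixed in the world has none). Each returns a list of dicts, best first, with "score" (0 to 1); they miss things now and then, are a little off and sometimes report something else, mostly with a low value. They report only what shows in the picture. A call takes as long as a camera call.
- r.spot_in(camera, target): "centre" ([x, y, z] in m, in world coordinates, good to about 4 mm: the middle of the surface that is visible of it).
- r.cut_out(camera, target): "region" (480x640 bool, what is visible of it).
The state is a dict: "time_s": time; "joints": joint angles; "joint_velocities": joint speeds; "effort": joint torques, N m; "tcp_pos": TCP position; "ee_rot": TCP orientation; "wrist_force": force on the tool from outside, world axes, zero at the start; "moment": the same for the moment, N m; "gripper_width": opening from 0.0 (shut) to 1.0 (fully open).
Only numpy, scipy, OpenCV 4.12 (cv2) and the standard library are available. Lean on these libraries where they do the work, as an engineer would, in place of code of your own. Each camera call takes 0.05 s, during which the arm holds its last target.

## Working session

There is one attempt and no reset: what is moved stays moved. The work goes in short steps, Python scripts to look and compute and a tool call to move; the robot and the scene stay as the last step left them, time stands still between calls to the robot, and variables do not carry over. Pictures are saved under pics/ and viewed, and the job is handed in when it is done.

Besides the shell and the picture viewer there is one more tool, called after ">>>" as name(argument=value, ...) on one line, values as JSON. play_rows: Moves the arm, as the interface text tells. Its arguments: {"type":"object","properties":{"deltas":{"type":"array","items":{"type":"array","items":{"type":"number"}}}},"required":["deltas"]}

```bash
mkdir -p pics; python3 - <<'E'
from station import r
import cv2,numpy as np
print(r.sense(), r.pinch_z)
for c in ["side","top","wrist"]:
    d=r.capture(c); cv2.imwrite(f"pics/{c}0.png",d["pixels"][:,:,::-1])
    print(c,d["camera_matrix"].tolist(),[ (k,np.round(d[k],4).tolist()) for k in d if k not in("pixels","camera_matrix")])
for c in ["side","top"]:
    for t in ["punch_p_mid","punch_q_mid","punch_r_mid","punch_s_mid","pocket_a_floor","dapping_block","blank_dish"]:
        print(c,t,[(np.round(x["centre"],4).tolist(),round(x["score"],2)) for x in r.spot_in(c,t)])
E
```

```text
{'time_s': 0.0, 'joints': array([-5.58307800e+01,  2.20905583e+01,  3.77204972e-01, -2.68141243e-02,
       -6.84118537e+01, -1.48172986e+01]), 'joint_velocities': array([ 0.03254467, -0.02603835,  0.02216   ,  0.01682514,  0.08439421,
        0.03186097]), 'effort': array([ 3.99866303e-04, -3.90665567e+01,  1.87401867e+01,  4.21983808e+00,
        1.09360035e-02, -2.04988678e-04]), 'tcp_pos': array([ 0.20690961, -0.58909728,  0.2214498 ]), 'ee_rot': array([[-9.43558194e-01, -3.31205649e-01, -8.67264924e-04],
       [-3.31206756e-01,  9.43555972e-01,  2.05243212e-03],
       [ 1.38535884e-04,  2.22383315e-03, -9.99997518e-01]]), 'wrist_force': array([-0.39316457, -0.20067122, -0.21628966]), 'moment': array([-0.01693972, -0.07453811,  0.0054269 ]), 'gripper_width': 0.9997766610473346} 0.0187
side [[461.32777753248484, 0.0, 315.46126726185605], [0.0, 461.32777753248484, 233.93572303007318], [0.0, 0.0, 1.0]] [('R', [[-0.9969, -0.0778, 0.0079], [-0.051, 0.5694, -0.8205], [0.0593, -0.8184, -0.5716]]), ('t', [0.5615, 0.0929, 1.0027])]
top [[556.8727032806308, 0.0, 324.3919729649816], [0.0,
[... 539 characters left out ...]
ch_q_mid [([0.4046, 0.3312, 0.0468], 0.83), ([0.6172, 0.2879, 0.0421], 0.73)]
side punch_r_mid [([0.4597, 0.0706, 0.0357], 0.6)]
side punch_s_mid [([0.6396, 0.1324, 0.0139], 0.33)]
side pocket_a_floor [([0.6544, 0.0534, 0.0117], 0.6)]
side dapping_block [([0.616, 0.2826, 0.0422], 0.95)]
side blank_dish [([0.433, -0.0558, 0.0087], 0.62)]
top punch_p_mid [([0.4347, 0.1834, 0.0653], 0.94)]
top punch_q_mid [([0.4052, 0.3157, 0.0575], 0.82)]
top punch_r_mid [([0.462, 0.0594, 0.0598], 0.73), ([0.6362, 0.1272, 0.0122], 0.44)]
top punch_s_mid []
top pocket_a_floor [([0.6495, 0.0588, 0.0146], 0.61)]
top dapping_block [([0.6126, 0.2644, 0.0434], 0.79)]
top blank_dish [([0.4266, -0.052, 0.0066], 0.58)]
```

View pics/side0.png

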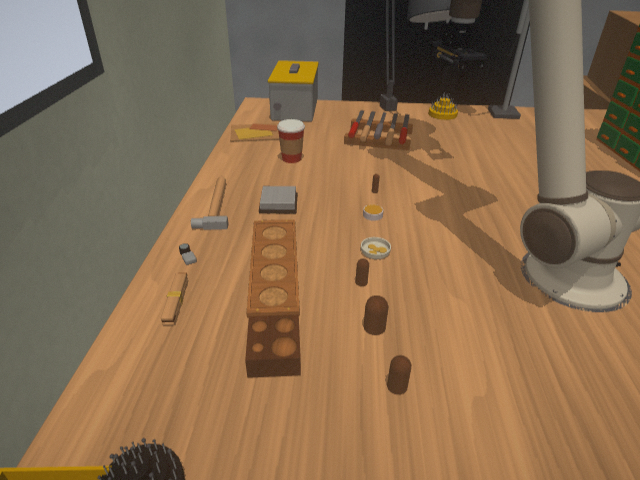

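View pics/top0.png

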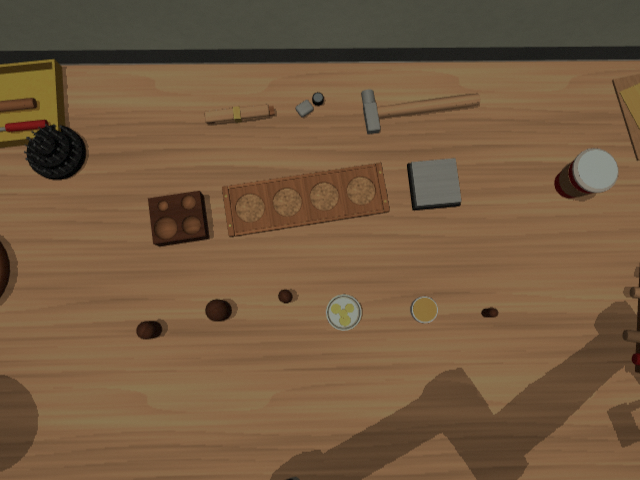

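```bash
cat > h.py <<'E'
from station import r
import cv2,numpy as np
from scipy.optimize import minimize
DIM=dict(p=(.042,.074),q=(.034,.068),r=(.026,.062),s=(.018,.056))
def cam(name):
    d0=r.sense() if name=="wrist" else None
    d=r.capture(name)
    if name=="wrist":
        T=np.eye(4);T[:3,:3]=d0["ee_rot"];T[:3,3]=d0["tcp_pos"]
        M=np.linalg.inv(T@d["T_tool_cam"]); R,t=M[:3,:3],M[:3,3]
    else: R,t=np.array(d["R"]),np.array(d["t"])
    return d["pixels"],np.array(d["camera_matrix"]),R,t
def proj(K,R,t,X):
    return cv2.projectPoints(np.asarray(X,float).reshape(-1,1,3),cv2.Rodrigues(R)[0],t,K,None)[0].reshape(-1,2)
def ray(K,R,t,uv,z):
    d=R.T@np.linalg.inv(K)@np.array([uv[0],uv[1],1.]); o=-R.T@t
    return o+d*(z-o[2])/d[2]
def punch_pts(k,x,y,z0=0):
    D,H=DIM[k];a=np.linspace(0,2*np.pi,48,endpoint=False);rad=D/2
    P=[]
    for zz,rr in [(0,rad),(H-rad,rad)]+[(H-rad+rad*np.sin(b),rad*np.cos(b)) for b in np.linspace(.1,1.57,10)]:
        P.append(np.c_[x+rr*np.cos(a),y+rr*np.sin(a),0*a+z0+zz])
    return np.vstack(P)
def render(K,R,t,k,x,y,z0=0,s=4):
    h=cv2.convexHull(proj(K,R,t,punch_pts(k,x,y,z0)).astype(np.float32))
    return h
def fit(K,R,t,k,mask,x0,z0=0):
    """match projected silhouette with mask (soft, supersampled)"""
    m=mask.astype(np.float32)
    def cost(v):
        h=render(K,R,t,k,v[0],v[1],z0)
        im=np.zeros(mask.shape,np.uint8)
        cv2.fillConvexPoly(im,np.round(h*16).astype(np.int32),255,cv2.LINE_AA,4)
        return np.abs(im/255.-m).sum()
    best=minimize(cost,x0,method="Nelder-Mead",options=dict(initial_simplex=[x0,[x0[0]+.01,x0[1]],[x0[0],x0[1]+.01]],xatol=1e-4,fatol=.1))
    return best.x,best.fun,m.sum()
E
python3 - <<'E'
from h import *
g={'p':[.435,.19],'q':[.405,.32],'r':[.46,.062],'s':[.44,-.3]}
for c in ["top","side"]:
    px,K,R,t=cam(c)
    if c=="top": g['s'][:]=ray(K,R,t,(490,312),.03)[:2]
    for k in g:
        # dark mask within window around the projected guess
        h=render(K,R,t,k,*g[k]); x0,y0=np.maximum(h.reshape(-1,2).min(0).astype(int)-14,0);x1,y1=h.reshape(-1,2).max(0).astype(int)+14
        w=px[y0:y1,x0:x1].max(2)
        th,b=cv2.threshold(w,0,1,cv2.THRESH_BINARY_INV+cv2.THRESH_OTSU)
        m=np.zeros(px.shape[:2],np.uint8);m[y0:y1,x0:x1]=b
        x,f,s=fit(K,R,t,k,m,g[k]); print(c,k,th,np.round(x,4),round(f,1),s)
        cu=r.cut_out(c,f"punch_{k}_mid")
        for q in cu[:2]:
            x,f,s=fit(K,R,t,k,q["region"],g[k]);print('   net',round(q["score"],2),np.round(x,4),round(f,1),s)
    big=cv2.resize(px[150:350,100:500] if c=="top" else px[150:400,220:440],None,fx=2 if c=="top" else 2.4,fy=2 if c=="top" else 2.4,interpolation=cv2.INTER_CUBIC)
    cv2.imwrite(f"pics/{c}_z.png",big[:,:,::-1])
E
```

```text
top p 86.0 [0.4373 0.188 ] 56.5 484.0
   net 0.91 [0.4365 0.1878] 69.9 471.0
top q 91.0 [0.4044 0.3159] 89.3 482.0
   net 0.93 [0.4027 0.3195] 58.7 394.0
top r 94.0 [0.4615 0.0608] 34.9 183.0
   net 0.55 [0.4606 0.0612] 46.7 147.0
top s 87.0 [ 0.4225 -0.3321] 31.3 143.0
   net 0.43 [ 0.4242 -0.3332] 58.0 115.0
side p 132.0 [0.4369 0.1847] 121.5 862.0
   net 0.58 [0.4367 0.1835] 118.0 769.0
side q 131.0 [0.4038 0.3163] 73.2 774.0
   net 0.88 [0.4029 0.3155] 80.1 752.0
side r 139.0 [0.4618 0.0587] 220.6 495.0
   net 0.53 [0.4623 0.0576] 48.8 330.0
side s 133.0 [ 0.4226 -0.3357] 36.2 123.0
   net 0.5 [ 0.4212 -0.3398] 32.9 126.0
```

View pics/top_z.png

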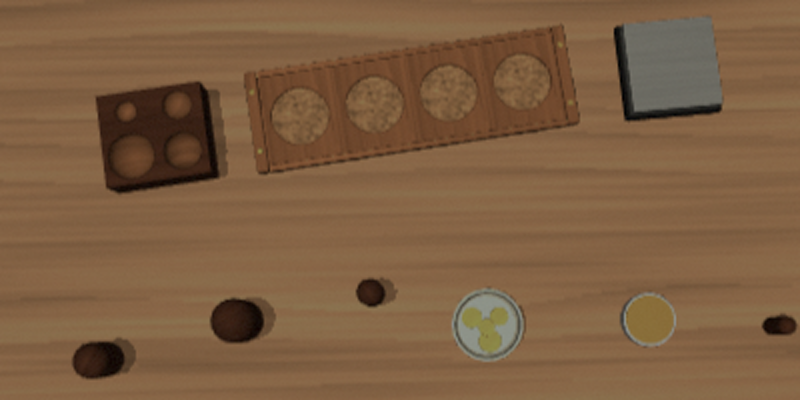

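View pics/side_z.png

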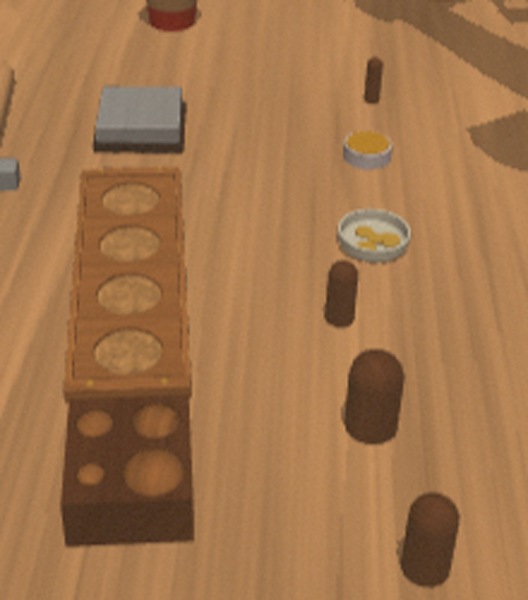

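```bash
python3 - <<'E'
from h import *
T=[(250,207.5),(287,202),(324,196.3),(361,190.5)]
S=[(220+128/2.4,150+350/2.4),(220+129/2.4,150+294/2.4),(220+130/2.4,150+243.5/2.4),(220+131/2.4,150+198/2.4)]
for c,U in(("top",T),("side",S)):
    px,K,R,t=cam(c)
    P=np.array([ray(K,R,t,u,.010) for u in U]);print(c,np.round(P[:,:2],4).tolist(),np.linalg.norm(np.diff(P,axis=0),axis=1).round(4))
    d=P[0]-P[3];print(np.degrees(np.arctan2(d[1],d[0])))
    for q in r.cut_out(c,"pocket_a_floor")[:6]:
        m=q["region"];ys,xs=np.nonzero(m);print(round(q["score"],2),len(xs),xs.mean().round(1),ys.mean().round(1),ray(K,R,t,(xs.mean(),ys.mean()),.009).round(4))
E
```

```text
top [[0.6389, 0.1304], [0.649, 0.0566], [0.6596, -0.0177], [0.6705, -0.0924]] [0.0745 0.075  0.0755]
98.05412804605129
0.87 1725 287.0 202.1 [0.6491 0.0565 0.009 ]
side [[0.6386, 0.1277], [0.6489, 0.0548], [0.6593, -0.0195], [0.6698, -0.0948]] [0.0736 0.075  0.0761]
97.97858526510635
0.91 951 273.4 271.4 [0.6505 0.05   0.009 ]
```

>>> play_rows(deltas=[[-11.51,6.77,0,0,0,-15.74,87],[-11.51,6.77,0,0,0,-15.74,87],[-11.51,6.77,0,0,0,-15.74,87],[-11.51,6.77,0,0,0,-15.74,87],[-11.51,6.77,0,0,0,-15.74,87],[-11.51,6.77,0,0,0,-15.74,87],[-11.51,6.77,0,0,0,-15.74,87],[-11.51,6.77,0,0,0,-15.74,87],[-11.51,6.77,0,0,0,-15.74,87],[-11.51,6.77,0,0,0,-15.74,87],[-11.51,6.77,0,0,0,-15.74,87],[-11.51,6.77,0,0,0,-15.74,87]])

```text
time_s: 2.75
tcp_pos: [0.4224, -0.3348, 0.2226]
ee_rot: [[0.138, -0.99, 0.0], [-0.99, -0.138, -0.0], [0.0, -0.0, -1.0]]
wrist_force: [-0.4, 0.4, 1.0]
gripper_width: 1.0
```

```bash
cat >> h.py <<'E'
def go(target,zt=None):
    """print tool-axis shift in units for TCP target"""
    s=r.sense(); d=np.asarray(target)-s["tcp_pos"]; print("shift units",(s["ee_rot"].T@d/.025).round(3), "pos",s["tcp_pos"].round(4))
def wfit(k,guess,tag,z0=0,pad=25):
    px,K,R,t=cam("wrist")
    h=render(K,R,t,k,*guess,z0).reshape(-1,2)
    x0,y0=np.maximum(h.min(0).astype(int)-pad,0);x1,y1=h.max(0).astype(int)+pad
    w=px[y0:y1,x0:x1].max(2); th,b=cv2.threshold(w,0,1,cv2.THRESH_BINARY_INV+cv2.THRESH_OTSU)
    n,l,st,ce=cv2.connectedComponentsWithStats(b); i=1+np.argmax(st[1:,4]); 
    m=np.zeros(px.shape[:2],np.uint8);m[y0:y1,x0:x1]=(l==i)
    x,f,s=fit(K,R,t,k,m,list(guess),z0);print("wrist",k,th,x.round(4),round(f),s)
    im=px.copy(); cv2.polylines(im,[np.round(render(K,R,t,k,*x,z0)).astype(int)],True,(0,255,0))
    cv2.imwrite(f"pics/{tag}.png",im[:,:,::-1]); return x
E
python3 - <<'E'
from h import *
wfit('s',(.4225,-.334),'ws1')
E
```

```text
wrist s 181.0 [ 0.4225 -0.3339] 2374 2936.0
```

View pics/ws1.png

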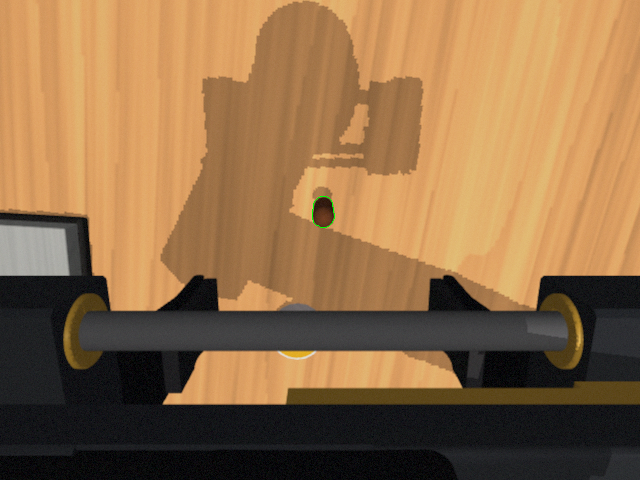

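>>> play_rows(deltas=[[-0.03,0,2,0,0,0,60],[-0.03,0,4,0,0,0,50],[-0.03,0,6,0,0,0,50],[-0.03,0,7.5,0,0,0,50],[-0.03,0,8.26,0,0,0,50],[-0.03,0,8.26,0,0,0,50],[-0.03,0,8.26,0,0,0,30],[-0.03,0,8.26,0,0,0,10],[-0.03,0,8.26,0,0,0,10],[-0.03,0,8.26,0,0,0,10],[-0.03,0,8.26,0,0,0,10],[-0.03,0,8.26,0,0,0,10]])

```text
time_s: 4.0
tcp_pos: [0.4228, -0.334, 0.0168]
ee_rot: [[0.14, -0.99, 0.001], [-0.99, -0.14, -0.001], [0.001, -0.001, -1.0]]
wrist_force: [-0.0, 1.3, 3.9]
gripper_width: 0.192
```

>>> play_rows(deltas=[[0,0,-0.8,0,0,0,10],[0,0,-2,0,0,0,10],[-0.5,-0.7,-4,0,0,0,10],[-1.5,-2.0,-5.5,0,0,0,10],[-2.7,-3.5,-6.4,0,0,0,10],[-3.9,-5.1,-6.4,0,0,0,10],[-5.1,-6.7,-6.4,0,0,0,10],[-6.3,-8.2,-6.4,0,0,0,10],[-7.4,-9.6,-6.4,0,0,0,10],[-8.23,-10.72,-6.4,0,0,0,10],[-8.23,-10.72,-6.4,0,0,0,10],[-8.23,-10.72,-6.4,0,0,0,10]])

```text
time_s: 5.2
tcp_pos: [0.6588, -0.0918, 0.1751]
ee_rot: [[0.141, -0.99, -0.002], [-0.99, -0.141, 0.0], [-0.0, 0.002, -1.0]]
wrist_force: [-0.4, -0.1, -0.3]
gripper_width: 0.189
```

```bash
python3 - <<'E'
from h import *
s=r.sense();print(s["tcp_pos"].round(4),s["gripper_width"],s["joints"].round(1))
px,K,R,t=cam("wrist")
a=np.linspace(0,6.28,60)
im=px.copy()
for x,y in [(.639,.129),(.649,.056),(.659,-.018),(.670,-.093)]:
    q=proj(K,R,t,np.c_[x+.029*np.cos(a),y+.029*np.sin(a),0*a+.012]);cv2.polylines(im,[np.round(q).astype(np.int32)],True,(0,255,0))
cv2.imwrite("pics/w2.png",im[:,:,::-1])
E
```

```text
[ 0.6588 -0.0918  0.1751] 0.18930709787025682 [  6.   27.9   2.9  -0.  -65.1   2.2]
```

View pics/w2.png

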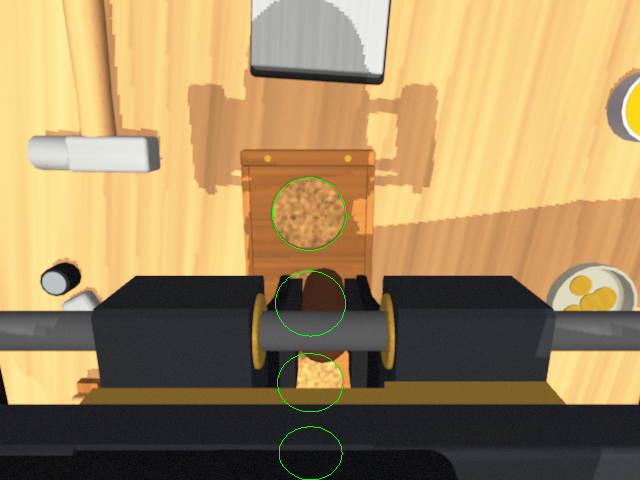

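>>> play_rows(deltas=[[0.11,-0.44,1,0,0,0,10],[0.11,-0.44,2.5,0,0,0,10],[0.11,-0.44,4,0,0,0,10],[0.11,-0.44,5,0,0,0,10],[0.11,-0.44,5.4,0,0,0,10],[0.11,-0.44,5.4,0,0,0,10],[0.11,-0.44,5.4,0,0,0,10],[0.11,-0.44,5.4,0,0,0,10]])

```text
time_s: 6.05
tcp_pos: [0.6715, -0.094, 0.0434]
ee_rot: [[0.14, -0.99, 0.004], [-0.99, -0.14, -0.0], [0.001, -0.004, -1.0]]
wrist_force: [0.4, -0.6, 0.5]
gripper_width: 0.197
```

```bash
python3 - <<'E'
from h import *
P=[]
for i in range(6):
    r.capture("top"); P.append(r.sense()["tcp_pos"])
P=np.array(P);print(P.mean(0).round(4),P.std(0).round(4))
E
```

```text
[ 0.6709 -0.0938  0.0424] [0.0003 0.0001 0.0005]
```

>>> play_rows(deltas=[[-0.04,0,0.3,0,0,0,10],[-0.04,0,0.5,0,0,0,10],[-0.04,0,0.6,0,0,0,10],[-0.04,0,0.66,0,0,0,10],[-0.04,0,0.66,0,0,0,10],[-0.04,0,0.66,0,0,0,10]])

```text
time_s: 6.95
tcp_pos: [0.6695, -0.0928, 0.0248]
ee_rot: [[0.14, -0.99, -0.001], [-0.99, -0.14, -0.0], [-0.0, 0.001, -1.0]]
wrist_force: [-2.8, -0.2, 4.0]
gripper_width: 0.199
```

>>> play_rows(deltas=[[0,0,0,0,0,0,30],[0,0,0,0,0,0,40],[0,0,0,0,0,0,40],[0,0,0,0,0,0,40],[0,0,-0.4,0,0,0,40],[0,0,-1.5,0,0,0,40],[0,0,-3,0,0,0,40],[0,0,-5,0,0,0,60],[0,0,-6,0,0,0,87],[0,0,-6,0,0,0,87]])

```text
time_s: 7.95
tcp_pos: [0.6731, -0.093, 0.1815]
ee_rot: [[0.141, -0.99, 0.012], [-0.99, -0.141, -0.0], [0.002, -0.012, -1.0]]
wrist_force: [-0.4, 0.4, 0.1]
gripper_width: 0.647
```

```bash
cat >> h.py <<'E'
def view(name,cands,tag,z0=.008,pad=8,th=80,crop=None):
    px,K,R,t=cam(name); im=px.copy()
    for k,(x,y) in cands.items():
        h=render(K,R,t,k,x,y,z0).reshape(-1,2)
        x0,y0=np.maximum(h.min(0).astype(int)-pad,0);x1,y1=h.max(0).astype(int)+pad
        m=np.zeros(px.shape[:2],np.uint8);m[y0:y1,x0:x1]=px[y0:y1,x0:x1].max(2)<th
        v,f,s=fit(K,R,t,k,m,[x,y],z0);print(name,k,v.round(4),round(f),s)
        cv2.polylines(im,[np.round(render(K,R,t,k,*v,z0)).astype(np.int32)],True,(0,255,0))
    if crop: im=cv2.resize(im[crop[1]:crop[3],crop[0]:crop[2]],None,fx=2,fy=2,interpolation=cv2.INTER_CUBIC)
    cv2.imwrite(f"pics/{tag}.png",im[:,:,::-1])
E
python3 - <<'E'
from h import *
print(r.sense()["tcp_pos"],r.sense()["wrist_force"])
view("wrist",{'s':(.67,-.093)},'w3')
E
```

```text
[ 0.67310486 -0.0930264   0.18152653] [-0.37414015  0.42580179  0.14919679]
wrist s [ 0.6684 -0.0932] 447 387.0
```

View pics/w3.png

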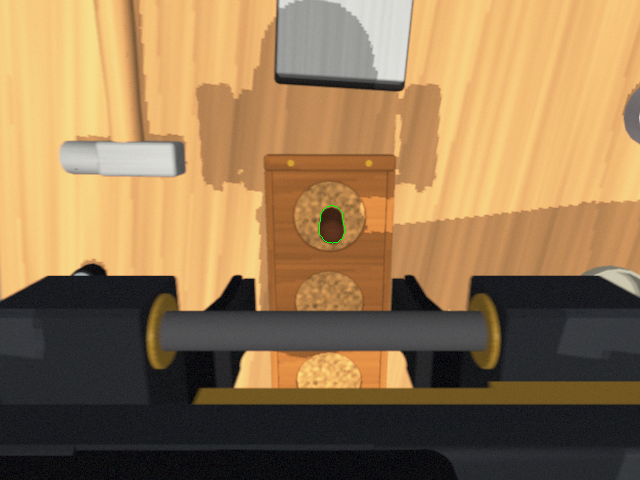

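>>> play_rows(deltas=[[-1,1,0,0,0,0,87],[-2.4,2.5,0,0,0,0,87],[-3.8,3.9,0,0,0,0,87],[-5.2,5.3,0,0,0,0,87],[-6.5,6.6,0,0,0,0,87],[-7.23,7.4,0,0,0,0,87],[-7.23,7.4,0,0,0,0,87],[-7.23,7.4,0,0,0,0,87],[-7.23,7.4,0,0,0,0,87],[-7.23,7.4,0,0,0,0,87]])

```text
time_s: 9.0
tcp_pos: [0.4621, 0.0598, 0.174]
ee_rot: [[0.139, -0.99, -0.001], [-0.99, -0.139, -0.0], [0.0, 0.001, -1.0]]
wrist_force: [-0.3, 0.1, -0.2]
gripper_width: 0.998
```

```bash
python3 - <<'E'
from h import *
print(r.sense()["tcp_pos"])
view("wrist",{'r':(.4615,.06)},'w4',z0=0)
E
```

```text
[0.46213827 0.05977952 0.17403992]
wrist r [0.4611 0.0599] 298 1222.0
```

View pics/w4.png

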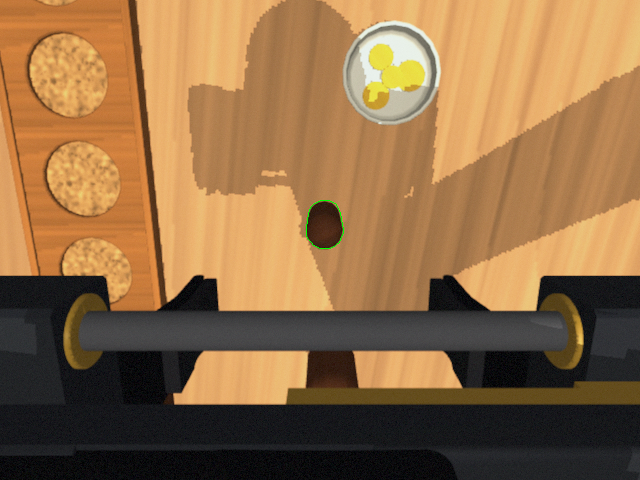

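>>> play_rows(deltas=[[0,0,1.5,0,0,0,60],[0,0,3,0,0,0,55],[0,0,4.7,0,0,0,55],[0,0,5.8,0,0,0,55],[0,0,6.23,0,0,0,55],[0,0,6.23,0,0,0,55],[0,0,6.23,0,0,0,35],[0,0,6.23,0,0,0,18],[0,0,6.23,0,0,0,18],[0,0,6.23,0,0,0,18],[0,0,6.23,0,0,0,18],[0,0,6.23,0,0,0,18]])

```text
time_s: 10.25
tcp_pos: [0.4619, 0.0604, 0.0195]
ee_rot: [[0.14, -0.99, 0.001], [-0.99, -0.14, 0.0], [-0.0, -0.001, -1.0]]
wrist_force: [-0.9, 0.0, 5.7]
gripper_width: 0.285
```

>>> play_rows(deltas=[[0,0,-0.8,0,0,0,18],[0,0,-2.2,0,0,0,18],[0,0,-3.8,0,0,0,18],[0.6,-1.1,-5,0,0,0,18],[1.4,-2.5,-5,0,0,0,18],[2.2,-3.9,-5,0,0,0,18],[3.0,-5.3,-5,0,0,0,18],[3.7,-6.6,-5,0,0,0,18],[4.21,-7.41,-5,0,0,0,18],[4.21,-7.41,-5,0,0,0,18],[4.21,-7.41,-4.5,0,0,0,18],[4.21,-7.41,-3.5,0,0,0,18]])

```text
time_s: 11.45
tcp_pos: [0.6601, -0.0175, 0.1072]
ee_rot: [[0.141, -0.99, 0.004], [-0.99, -0.141, 0.001], [-0.0, -0.004, -1.0]]
wrist_force: [0.6, 0.8, -0.8]
gripper_width: 0.285
```

```bash
python3 - <<'E'
from h import *
px,K,R,t=cam("wrist");print(r.sense()["tcp_pos"],r.sense()["gripper_width"])
a=np.linspace(0,6.28,60)
for x,y in [(.6389,.129),(.6491,.0559),(.6597,-.0183),(.670,-.093)]:
    q=proj(K,R,t,np.c_[x+.029*np.cos(a),y+.029*np.sin(a),0*a+.012]);cv2.polylines(px,[np.round(q).astype(np.int32)],True,(0,255,0))
cv2.imwrite("pics/w5.png",px[:,:,::-1])
E
```

```text
[ 0.65596994 -0.01746463  0.10080057] 0.2881459616799102
```

View pics/w5.png

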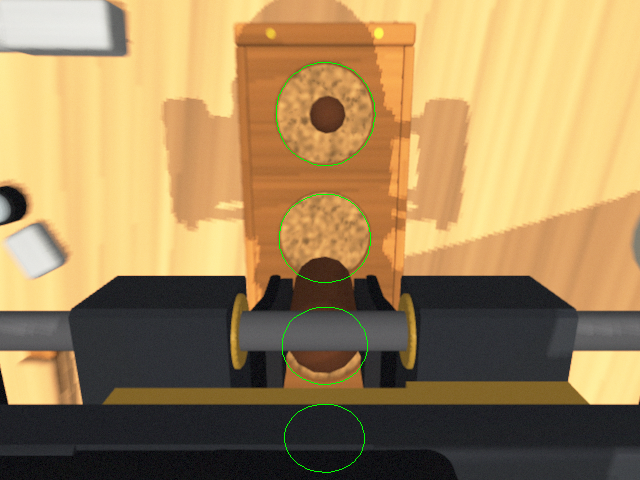

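>>> play_rows(deltas=[[0,0,1,0,0,0,18],[0,0,2,0,0,0,18],[0,0,2.6,0,0,0,18],[0,0,2.9,0,0,0,18],[0,0,3.05,0,0,0,18],[0,0,3.16,0,0,0,18],[0,0,3.16,0,0,0,18],[0,0,3.16,0,0,0,18]])

```text
time_s: 12.3
tcp_pos: [0.6603, -0.0179, 0.0282]
ee_rot: [[0.14, -0.99, 0.002], [-0.99, -0.14, 0.0], [0.0, -0.002, -1.0]]
wrist_force: [-0.1, 0.7, -0.9]
gripper_width: 0.288
```

>>> play_rows(deltas=[[0,0,0,0,0,0,38],[0,0,0,0,0,0,46],[0,0,0,0,0,0,46],[0,0,0,0,0,0,46],[0,0,-0.4,0,0,0,46],[0,0,-1.5,0,0,0,46],[0,0,-3,0,0,0,46],[0,0,-4.5,0,0,0,60],[0,0,-5.8,0,0,0,87],[0,0,-5.8,0,0,0,87]])

```text
time_s: 13.3
tcp_pos: [0.6632, -0.0179, 0.1798]
ee_rot: [[0.141, -0.99, 0.013], [-0.99, -0.141, 0.001], [0.001, -0.013, -1.0]]
wrist_force: [-1.0, 0.4, -0.6]
gripper_width: 0.72
```

>>> play_rows(deltas=[[-1,0.56,0,0,0,0,87],[-2.6,1.46,0,0,0,0,87],[-4.3,2.4,0,0,0,0,87],[-6,3.4,0,0,0,0,87],[-7.7,4.3,0,0,0,0,87],[-9.4,5.3,0,0,0,0,87],[-11.1,6.2,0,0,0,0,87],[-12.7,7.1,0,0,0,0,87],[-14,7.9,0,0,0,0,87],[-14.69,8.25,0,0,0,0,87],[-14.69,8.25,0,0,0,0,87],[-14.69,8.25,0,0,0,0,87]])

```text
time_s: 14.5
tcp_pos: [0.4039, 0.3167, 0.1724]
ee_rot: [[0.141, -0.99, 0.0], [-0.99, -0.141, -0.0], [0.0, 0.0, -1.0]]
wrist_force: [0.0, -0.5, -0.2]
gripper_width: 0.996
```

```bash
python3 - <<'E'
from h import *
print(r.sense()["tcp_pos"])
view("wrist",{'q':(.404,.316)},'w6',z0=0)
view("top",{'r':(.6597,-.018),'s':(.67,-.093)},'t6',z0=.008,crop=(150,130,500,350))
E
```

```text
[0.4038842  0.31673657 0.17244868]
wrist q [0.4033 0.3167] 1544 898.0
top r [ 0.6602 -0.0174] 44 205.0
top s [ 0.6687 -0.0912] 31 119.0
```

View pics/w6.png

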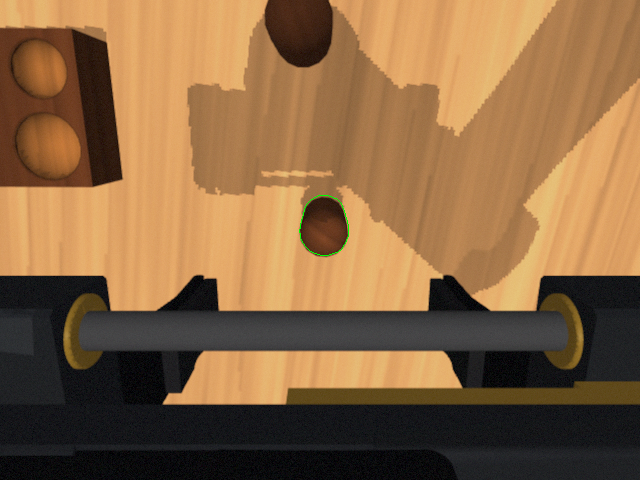

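View pics/t6.png

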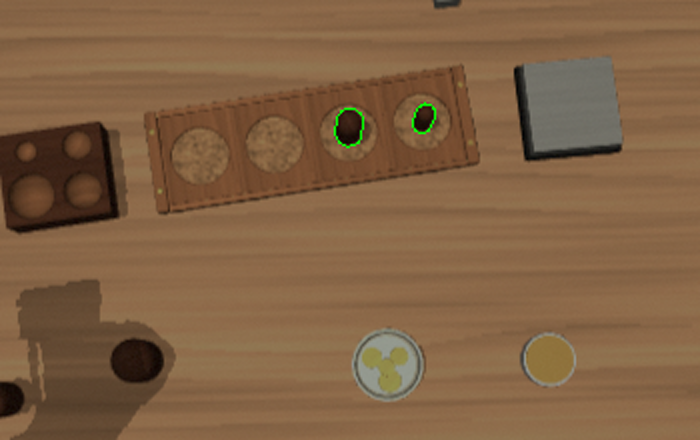

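>>> play_rows(deltas=[[0,0,1.5,0,0,0,75],[0,0,3,0,0,0,65],[0,0,4.7,0,0,0,65],[0,0,5.7,0,0,0,65],[0,0,6.06,0,0,0,65],[0,0,6.06,0,0,0,65],[0,0,6.06,0,0,0,40],[0,0,6.06,0,0,0,26],[0,0,6.06,0,0,0,26],[0,0,6.06,0,0,0,26],[0,0,6.06,0,0,0,26],[0,0,6.06,0,0,0,26]])

```text
time_s: 15.8
tcp_pos: [0.4042, 0.317, 0.0214]
ee_rot: [[0.141, -0.99, 0.0], [-0.99, -0.141, 0.001], [-0.0, -0.0, -1.0]]
wrist_force: [-2.2, 0.0, 4.5]
gripper_width: 0.376
```

>>> play_rows(deltas=[[0,0,-0.8,0,0,0,26],[0,0,-2.2,0,0,0,26],[0,0,-3.8,0,0,0,26],[0.8,-0.6,-5,0,0,0,26],[2,-1.4,-5.4,0,0,0,26],[3.6,-2.5,-5.4,0,0,0,26],[5.2,-3.7,-5.4,0,0,0,26],[6.8,-4.8,-5.4,0,0,0,26],[8.4,-5.9,-5.4,0,0,0,26],[9.9,-7,-5.4,0,0,0,26],[11.1,-7.8,-5.4,0,0,0,26],[11.68,-8.25,-5.4,0,0,0,26]])

```text
time_s: 17.0
tcp_pos: [0.6505, 0.0537, 0.1548]
ee_rot: [[0.137, -0.991, -0.001], [-0.991, -0.137, -0.0], [0.0, 0.001, -1.0]]
wrist_force: [0.1, 0.3, -0.3]
gripper_width: 0.375
```

>>> play_rows(deltas=[[0,0,0,0,0,0,26],[0,0,0.5,0,0,0,26],[0,0,1.5,0,0,0,26],[0,0,2,0,0,0,26],[0,0,2,0,0,0,26]])

```text
time_s: 17.5
tcp_pos: [0.6467, 0.057, 0.1028]
ee_rot: [[0.141, -0.99, -0.006], [-0.99, -0.141, -0.001], [0.001, 0.006, -1.0]]
wrist_force: [0.4, 0.2, -0.9]
gripper_width: 0.377
```

```bash
python3 - <<'E'
from h import *
px,K,R,t=cam("wrist");print(r.sense()["tcp_pos"],r.sense()["gripper_width"])
a=np.linspace(0,6.28,60)
for x,y in [(.6389,.129),(.6491,.0559),(.6597,-.0183),(.670,-.093)]:
    q=proj(K,R,t,np.c_[x+.029*np.cos(a),y+.029*np.sin(a),0*a+.012]);cv2.polylines(px,[np.round(q).astype(np.int32)],True,(0,255,0))
cv2.imwrite("pics/w7.png",px[:,:,::-1])
E
```

```text
[0.6481384  0.05704681 0.10462228] 0.37694305156483754
```

View pics/w7.png

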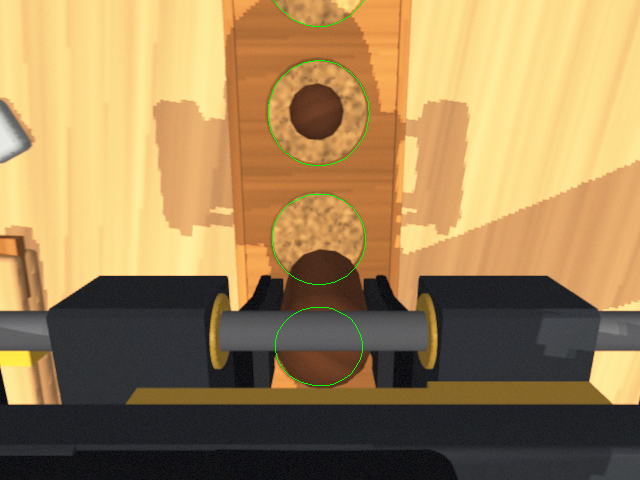

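>>> play_rows(deltas=[[0,0,1,0,0,0,26],[0,0,2,0,0,0,26],[0,0,2.6,0,0,0,26],[0,0,2.85,0,0,0,26],[0,0,2.97,0,0,0,26],[0,0,3.06,0,0,0,26],[0,0,3.06,0,0,0,26],[0,0,3.06,0,0,0,26]])

```text
time_s: 18.35
tcp_pos: [0.6498, 0.0566, 0.0302]
ee_rot: [[0.14, -0.99, 0.002], [-0.99, -0.14, 0.0], [-0.0, -0.002, -1.0]]
wrist_force: [-0.0, -0.3, -0.6]
gripper_width: 0.374
```

>>> play_rows(deltas=[[0,0,0,0,0,0,46],[0,0,0,0,0,0,54],[0,0,0,0,0,0,54],[0,0,0,0,0,0,54],[0,0,-0.4,0,0,0,54],[0,0,-1.5,0,0,0,54],[0,0,-3,0,0,0,54],[0,0,-4.5,0,0,0,65],[0,0,-5.7,0,0,0,87],[0,0,-5.7,0,0,0,87]])

```text
time_s: 19.35
tcp_pos: [0.6524, 0.057, 0.1788]
ee_rot: [[0.141, -0.99, 0.012], [-0.99, -0.141, 0.002], [-0.0, -0.012, -1.0]]
wrist_force: [0.6, 0.3, -0.1]
gripper_width: 0.806
```

>>> play_rows(deltas=[[-1,1.2,0,0,0,0,87],[-2.2,2.6,0,0,0,0,87],[-3.5,4.2,0,0,0,0,87],[-4.8,5.8,0,0,0,0,87],[-5.8,7,0,0,0,0,87],[-6.36,7.67,0,0,0,0,87],[-6.36,7.67,0,0,0,0,87],[-6.36,7.67,0,0,0,0,87],[-6.36,7.67,0,0,0,0,87]])

```text
time_s: 20.25
tcp_pos: [0.4378, 0.1869, 0.1718]
ee_rot: [[0.139, -0.99, 0.0], [-0.99, -0.139, 0.0], [0.0, -0.0, -1.0]]
wrist_force: [-0.7, 1.1, -0.4]
gripper_width: 1.002
```

```bash
python3 - <<'E'
from h import *
print(r.sense()["tcp_pos"])
view("wrist",{'p':(.437,.1865)},'w8',z0=0)
view("top",{'q':(.649,.056),'r':(.6597,-.018),'s':(.67,-.093)},'t8',z0=.008,crop=(150,130,500,350))
E
```

```text
[0.43779243 0.18686079 0.17181286]
wrist p [0.4377 0.1859] 1543 2041.0
top q [0.6496 0.0585] 46 335.0
top r [ 0.6594 -0.0169] 43 200.0
top s [ 0.6687 -0.0907] 35 111.0
```

View pics/w8.png

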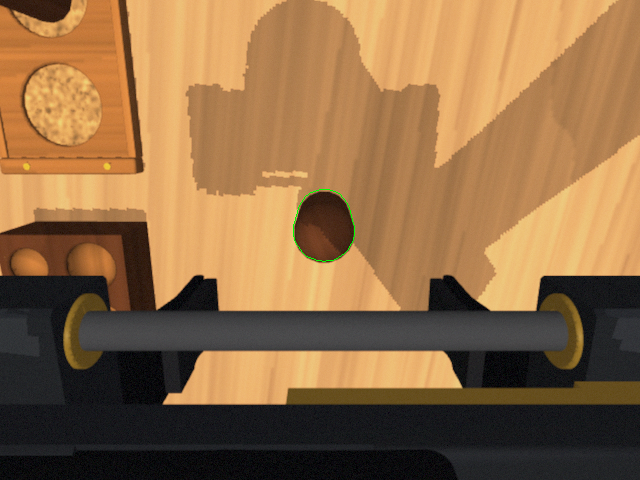

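View pics/t8.png

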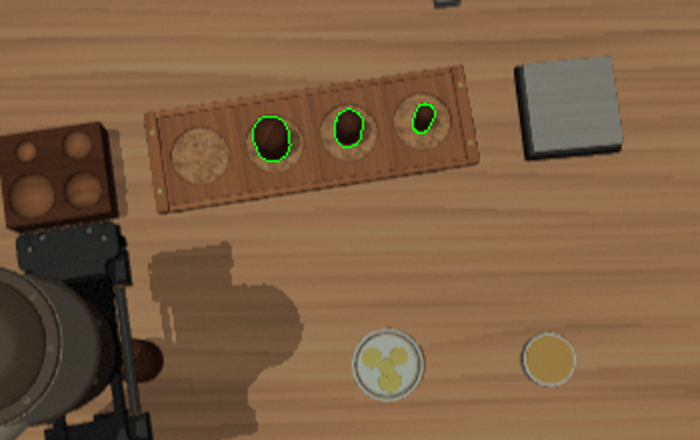

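>>> play_rows(deltas=[[0,0,1.5,0,0,0,87],[0,0,3,0,0,0,80],[0,0,4.7,0,0,0,75],[0,0,5.7,0,0,0,75],[0,0,6,0,0,0,75],[0,0,6,0,0,0,75],[0,0,6,0,0,0,50],[0,0,6,0,0,0,34],[0,0,6,0,0,0,34],[0,0,6,0,0,0,34],[0,0,6,0,0,0,34],[0,0,6,0,0,0,34]])

```text
time_s: 21.55
tcp_pos: [0.4373, 0.1873, 0.0223]
ee_rot: [[0.14, -0.99, 0.001], [-0.99, -0.14, 0.0], [-0.0, -0.001, -1.0]]
wrist_force: [-0.8, 0.7, 3.5]
gripper_width: 0.471
```

>>> play_rows(deltas=[[0,0,-0.8,0,0,0,34],[0,0,-2.2,0,0,0,34],[0,0,-3.8,0,0,0,34],[0.4,-0.9,-5.2,0,0,0,34],[0.9,-2.1,-5.6,0,0,0,34],[1.6,-3.6,-5.6,0,0,0,34],[2.3,-5.1,-5.6,0,0,0,34],[2.9,-6.5,-5.6,0,0,0,34],[3.38,-7.67,-5.6,0,0,0,34],[3.38,-7.67,-5.6,0,0,0,34],[3.38,-7.67,-5,0,0,0,34],[3.38,-7.67,-4,0,0,0,34]])

```text
time_s: 22.75
tcp_pos: [0.6393, 0.1306, 0.1227]
ee_rot: [[0.14, -0.99, 0.003], [-0.99, -0.14, 0.001], [-0.001, -0.003, -1.0]]
wrist_force: [0.0, 0.5, -1.0]
gripper_width: 0.469
```

```bash
python3 - <<'E'
from h import *
px,K,R,t=cam("wrist");print(r.sense()["tcp_pos"],r.sense()["gripper_width"])
a=np.linspace(0,6.28,60)
for x,y in [(.6387,.1297),(.6491,.0559),(.6597,-.0183),(.670,-.093)]:
    q=proj(K,R,t,np.c_[x+.029*np.cos(a),y+.029*np.sin(a),0*a+.012]);cv2.polylines(px,[np.round(q).astype(np.int32)],True,(0,255,0))
cv2.imwrite("pics/w9.png",px[:,:,::-1])
E
```

```text
[0.6354534  0.12980271 0.11640146] 0.4695418791780919
```

View pics/w9.png

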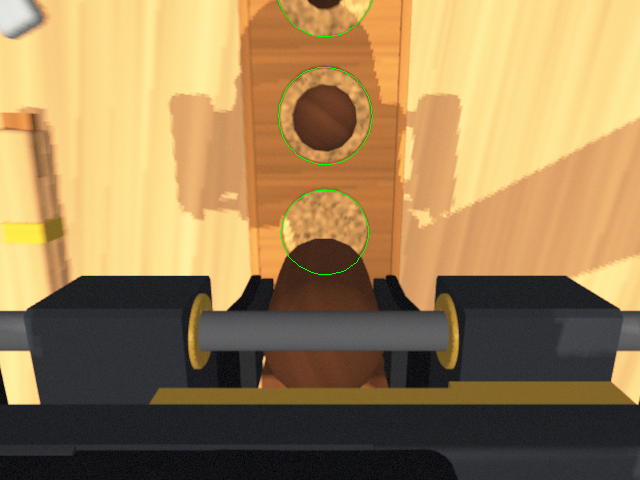

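>>> play_rows(deltas=[[0,0,1,0,0,0,34],[0,0,2.2,0,0,0,34],[0,0,3,0,0,0,34],[0,0,3.4,0,0,0,34],[0,0,3.56,0,0,0,34],[0,0,3.66,0,0,0,34],[0,0,3.66,0,0,0,34],[0,0,3.66,0,0,0,34]])

```text
time_s: 23.6
tcp_pos: [0.6394, 0.1306, 0.0315]
ee_rot: [[0.14, -0.99, 0.002], [-0.99, -0.14, 0.001], [-0.0, -0.002, -1.0]]
wrist_force: [-0.0, -0.0, -1.0]
gripper_width: 0.469
```

>>> play_rows(deltas=[[0,0,0,0,0,0,54],[0,0,0,0,0,0,64],[0,0,0,0,0,0,64],[0,0,0,0,0,0,64],[0,0,-0.4,0,0,0,64],[0,0,-1.5,0,0,0,64],[0,0,-3,0,0,0,64],[0,0,-4.5,0,0,0,70],[0,0,-5.7,0,0,0,87],[0,0,-5.7,0,0,0,87]])

```text
time_s: 24.6
tcp_pos: [0.6419, 0.1311, 0.1798]
ee_rot: [[0.141, -0.99, 0.012], [-0.99, -0.141, 0.003], [-0.002, -0.012, -1.0]]
wrist_force: [0.8, -0.2, -0.2]
gripper_width: 0.903
```

>>> play_rows(deltas=[[-0.5,1.5,0,0,0,0,87],[-1,3,0,0,0,0,87],[-1.5,4.5,0,0,0,0,87],[-2,6,0,0,0,0,87],[-2.5,7.5,0,0,0,0,87],[-3,9,0,0,0,0,87],[-3,9,0,0,0,0,87],[-3,9,0,0,0,0,87]])

```text
time_s: 25.4
tcp_pos: [0.4051, 0.1733, 0.1734]
ee_rot: [[0.142, -0.99, 0.001], [-0.99, -0.142, 0.001], [-0.001, -0.001, -1.0]]
wrist_force: [0.6, 0.3, 0.3]
gripper_width: 1.0
```

```bash
python3 - <<'E'
from h import *
print(r.sense()["tcp_pos"],r.sense()["wrist_force"])
g={'p':(.6387,.13),'q':(.649,.056),'r':(.6597,-.018),'s':(.67,-.093)}
view("top",g,'t10',z0=.008,crop=(100,120,500,360))
view("side",g,'s10',z0=.008,th=110,crop=(180,150,440,400))
E
```

```text
[0.40512028 0.17328646 0.17342457] [0.55286569 0.30133275 0.27345123]
top p [0.6384 0.1317] 82 508.0
top q [0.6495 0.0587] 45 333.0
top r [ 0.6594 -0.0169] 44 201.0
top s [ 0.6687 -0.0907] 34 110.0
side p [0.6402 0.1238] 200 844.0
side q [0.6469 0.0758] 286 750.0
side r [0.6567 0.006 ] 208 492.0
side s [ 0.6668 -0.068 ] 210 374.0
```

View pics/t10.png

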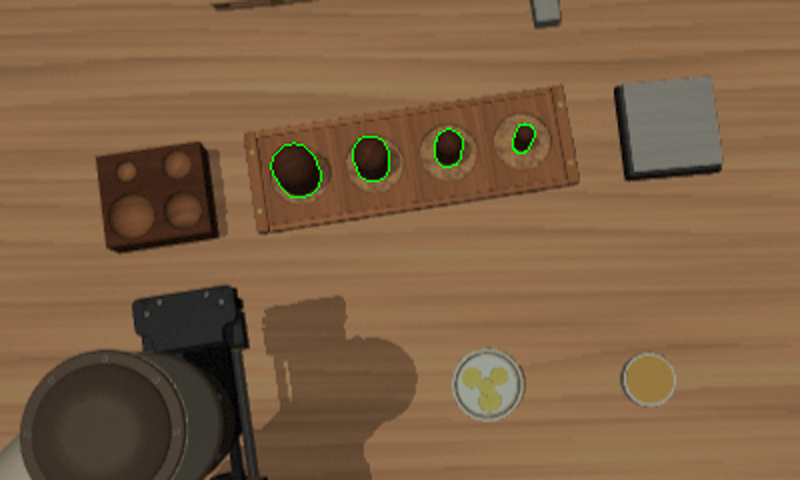

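View pics/s10.png

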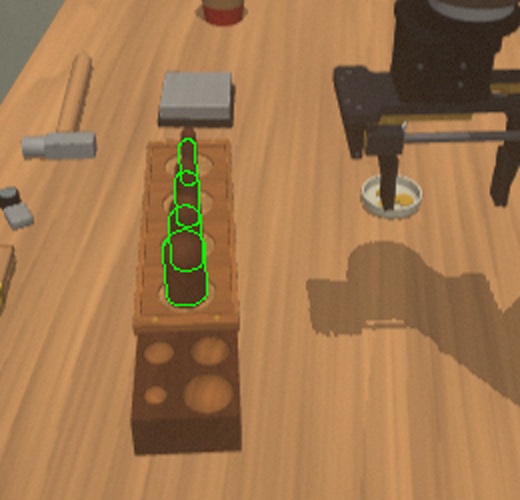

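```bash
python3 - <<'E'
from h import *
px,K,R,t=cam("side")
a=cv2.resize(px[200:320,230:320],None,fx=4.4,fy=4.4,interpolation=cv2.INTER_CUBIC)
g={'p':(.6387,.13),'q':(.649,.056),'r':(.6597,-.018),'s':(.67,-.093)}
b=a.copy()
for k,v in g.items():
    cv2.polylines(b,[np.round((render(K,R,t,k,*v,.008).reshape(-1,2)-[230,200])*4.4).astype(np.int32)],True,(0,255,0))
cv2.imwrite("pics/s11.png",np.hstack([a,b])[:,:,::-1])
E
```

```text
(no output)
```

View pics/s11.png

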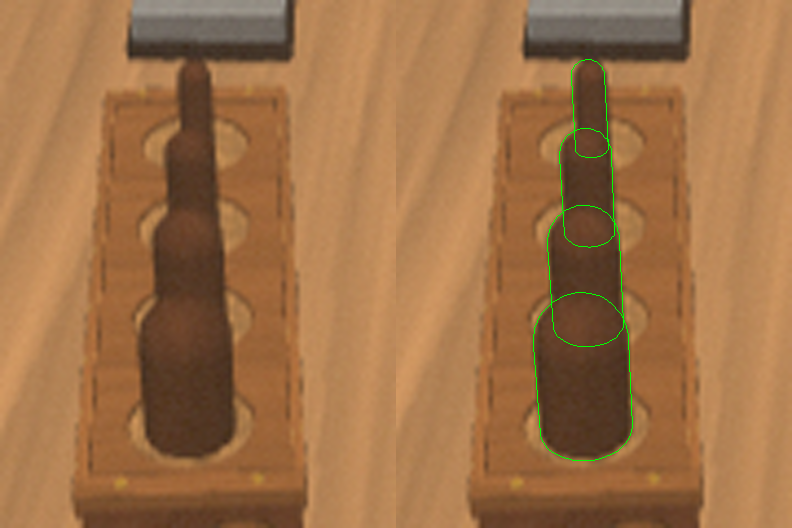

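```bash
python3 - <<'E'
from station import r
r.capture("top");print([(x["centre"],x["score"]) for x in r.spot_in("top","blank_dish")][:1])
print(r.finish_job())
E
```

```text
[([0.4256, -0.0492, 0.0028], 0.61)]
the job is handed in; nothing more can be done
None
```

All four punches are standing upright, head up, in the rack. The thickest is in the pocket next to the dapping block, then the second thickest, second thinnest and thinnest in turn. The job was handed in at about 26 s of the 109 s allowed.

**Position:** the top camera puts each punch within about 3 mm of its pocket centre. I measured the pocket centres from the camera images.

**Upright:** in the side view, the outlines I predicted for upright punches on the pocket floors match what shows.

**Gripper and forces:** the gripper is open and well clear of the rack. The highest wrist force in any end-of-move reading was about 6 N.

**Dish:** I never moved or touched it. The detector's last reading is within 4 mm of its first, which is its normal error.

**Failed check:** an automatic fit to the final side picture was wrong for all four punches, by up to 25 mm. They overlap in that view, so I set it aside and compared the predicted outlines by eye instead.

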